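# Take a sharpening plate out of its stand

### The arm

A 6-joint arm with a two-finger parallel gripper is mounted at the origin on a cart in front of the work surface, level with it; the furniture and walls round the work are solid. World frame = base frame: x ahead of the robot, y to its left, z up, the work surface at z = 0. Lengths are in m, angles in rad, forces in N, time in s.
With the tool pointing down it reaches from about 0.425 to 0.95 m from the base axis. Payload 3.5 kg.
Tool frame: the origin (TCP) lies at the very end of the fingers, on their centre line; the grasp point (between the pads) lies ctrl.tcp_to_grasp behind it (ctrl.tcp_to_grasp is the distance from the TCP to the grasp point, in m); z points along the fingers, y is the line along which they close (so a half turn about z gives the same grasp; the last joint's range is limited). The gripper opens to 85 mm and grips with 20 to 120 N. Pads are 22 mm wide; open, the fingers measure 114 mm over their backs; the gripper's body (76 mm by 85 mm) begins 54 mm behind the grasp point. The pads swing forward as they close: fully open they stand 13 mm farther back than shut.
Start: joints at [1.161, 0.286, 1.577, -0, 1.279, -0.15], TCP at [0.173, 0.652, 0.231] pointing down, gripper open.
Joint ranges: [-2.77, 2.77], [-0.9, 2.22], [0.21, 2.48], [-1.53, 4.67], [0.24, 2.81], [-2.84, 2.84]. Speed limits (rad/s): [2.79, 2.79, 3.14, 3.14, 3.14, 3.14].

### API

Orientations are given as a unit quaternion [x, y, z, w].
In Python, from plant import ctrl gives the robot as it stands.
- The arm moves only by the shell command python3 -m inch 'ROWS' [FORCE]. ROWS is JSON, a list of rows, each an object with "slide": the shift along the tool's x, y, z in cm, a list of three; "turn": the turn about the tool's z in rad; "grip": the finger opening in cm, from 0 to 8.54. A call has 1 to 20 rows; each row is the pose to reach, as a shift and turn from the pose commanded when the call began, along the tool's axes at that moment; what a row does not reach only later rows make up. A row lasts 1/10 s, in which the tool goes at most 50 mm and 8.59 degrees, less where a joint would pass 70% of its speed; a pose out of reach is approached as far as the arm can. A call with a gripper value outside its range is refused whole. The fingers move at their own pace and stop on an object; FORCE is the grip in N (left out, the last holds). Time passes only in rows, so rows that repeat a pose let the fingers close. It gives the time, the measured TCP pose, the force, the opening and the grip force at its end, in the units of the state.
- ctrl.get_state(): the state, without advancing time (a new reading comes with each control period).
- ctrl.read_camera(name): name is "side" or "top" or "wrist"; returns (picture, depth): 384x512x3 uint8, red, green, blue; 384x512 float32, m along the optical axis (not along the pixel's ray), 0 where there is no reading.
- ctrl.camera_info(name): a dict with "K" (3x3 intrinsics, pixels), "camera_from_world" (4x4, takes a point from world to camera coordinates); the wrist camera has in their place "T_tool_cam" (4x4, takes a point from camera to tool coordinates, whose origin is the TCP and whose axes are the flange's). Camera axes: x right, y down, z forward; pixel columns grow to the right and rows downward; lengths in m; the calibration is good to about 2 mm. A picture is of the moment at which its call begins: read the wrist's pose just before it. camera_info takes no time and is no camera call.
- ctrl.sign_off(): hands the job in; it is judged then, once.
The state is a dict: "time": time; "qpos": joint angles; "dq": joint speeds; "joint_efforts": joint torques, N m; "eef_pos": TCP position; "tcp_rot": TCP orientation; "contact_force": force on the tool from outside, world axes, zero at the start; "wrist_torque": the same for the moment, N m; "opening": opening from 0.0 (shut) to 1.0 (fully open); "finger_force": force on a finger pad.
Only numpy, scipy, OpenCV 4.12 (cv2) and the standard library are available. Lean on these libraries where they do the work, as an engineer would, in place of code of your own. Each camera call takes 0.05 s, during which the arm holds its last target. There are 200 camera calls.

### The job

Slide the thin blue sharpening plate along its wooden stand until its end sticks well out past the stand's open end, then grip it by that projecting end and lift it off. Lay it flat in the middle of the black rubber mat, lengthwise along the mat, and let go. Do not disturb the jam jar.

Things in the scene. Friction and masses are not known exactly. Their poses are not given: they have to be found in the camera images.
- plate: thin flat metal sharpening plate, blue face with a pattern of round steel dots, 130 mm long (its x) x 50 mm wide (its y) x 5 mm thick (its z), 0.1 kg; origin at the centre of its underside. Loose; it lies in the channel of the stand, its long side along the channel.
- stand: fixed pale wooden stand, 190 (x) x 74 (y) mm, origin under its centre on the worktop. Channel along x, 54 mm wide: floor 36 mm up; side rails to 41 mm, level with the plate's top, so it cannot be gripped across there. Stop wall at the -x end (inner face x = -87 mm), open at x = +95 mm. 40 to 52 mm of bare floor lie between wall and plate: closed fingertips fit in there to push the plate's rear end to +x.
- mat: black rubber mat, fixed flat on the worktop, 170 mm long (its x) x 100 mm wide (its y) x 3 mm thick; origin at the centre of its underside; its top is 3 mm above the worktop.
- jam_jar: glass jam jar with a green lid and red contents, 62 mm across, 86 mm high, standing loose on the worktop beyond the stand; origin at the centre of its underside. Leave it alone.

How it is judged:
On the way, in this order (a step that is already met when the one before it is completed fails the run):
1. the plate, still lying flat in the channel, sticks out at least 25 mm past the open end of the stand (x of plate in the frame of stand between 0.055 and 0.1 m and z of plate in the frame of stand between 0.032 and 0.04 m and angle between plate's own z axis and vertical below 0.08 rad), for 0.2 s.
2. the plate is held by the fingers at least 15 mm above the channel floor (z of plate in the frame of stand above 0.051 m and contact force between the fingers and plate above 1 N), for 0.2 s.
At the end, for the whole second after the job is handed in: The plate lies at rest, flat on the mat with its blue face up, its centre within 25 mm of the mat's centre along each of the mat's axes, its long side within 15 degrees of the mat's long side, released (x of plate in the frame of mat between -0.025 and 0.025 m and y of plate in the frame of mat between -0.025 and 0.025 m and z of plate in the frame of mat between 0 and 0.006 m and angle between the x axis of plate and the x axis of mat, either way round below 0.26 rad and angle between plate's own z axis and vertical below 0.06 rad and linear speed of plate below 0.02 m/s and angular speed of plate below 0.1 rad/s); the robot touches nothing.
It fails at once if the jam jar is moved more than 20 mm or tipped over (distance of jam_jar from where it was at the start of the episode above 0.02 m or angle between jam_jar's own z axis and vertical above 0.4 rad).
It also fails if it takes over 53 s, if anything falls off the work surface, if the arm or the gripper's body presses on something with over 40 N, if the wrist force passes 120 N, or if a joint passes its speed limit or range.

## Working session

There is one attempt and no reset: what is moved stays moved. The work goes in short steps, Python scripts to look and compute and a shell command to move; the robot and the scene stay as the last step left them, time stands still between calls to the robot, and variables do not carry over. Pictures are saved under pics/ and viewed, at most 10 in all, crops included, and the job is handed in when it is done.

```bash
ls; mkdir -p pics; cat > h.py <<'E'
import numpy as np, cv2, json
from plant import ctrl
from scipy.spatial.transform import Rotation as R
def ray(name, px, st=None):
    i=ctrl.camera_info(name); K=np.array(i["K"])
    if "camera_from_world" in i: T=np.linalg.inv(np.array(i["camera_from_world"]))
    else:
        st=st or ctrl.get_state(); W=np.eye(4); W[:3,:3]=R.from_quat(st["tcp_rot"]).as_matrix(); W[:3,3]=st["eef_pos"]; T=W@np.array(i["T_tool_cam"])
    px=np.atleast_2d(px).astype(float); d=np.c_[px,np.ones(len(px))]@np.linalg.inv(K).T
    return T[:3,3], d@T[:3,:3].T
def onplane(name, px, z, st=None):
    o,d=ray(name,px,st); return o+d*((z-o[2])/d[:,2])[:,None]
E
python3 - <<'E'
from h import *
st=ctrl.get_state(); print(st, ctrl.tcp_to_grasp)
ims=[]
for n in ("top","side"):
    p,d=ctrl.read_camera(n); np.savez(f"pics/{n}0.npz",p=p,d=d); cv2.imwrite(f"pics/{n}0.png",p[:,:,::-1])
    i=ctrl.camera_info(n); print(n,np.linalg.inv(np.array(i["camera_from_world"])).round(3).tolist())
E
```

```text
pics
{'time': 0.0, 'qpos': array([ 1.16101960e+00,  2.87155373e-01,  1.57816595e+00, -1.82011853e-05,
        1.27858161e+00, -1.49987753e-01]), 'dq': array([-2.30878951e-04,  1.33079362e-03,  5.90315357e-04, -1.69416259e-05,
       -3.47011164e-04, -5.35605702e-04]), 'joint_efforts': array([-1.36761500e-03, -4.05985379e+01, -2.92623228e+01, -2.49933428e-04,
        5.93260105e-03,  6.96583005e-07]), 'eef_pos': array([0.1730982 , 0.65175717, 0.22996001]), 'tcp_rot': array([ 1.29526821e-01,  9.91575246e-01, -1.11259787e-03, -3.10725993e-04]), 'contact_force': array([-0.40503948,  0.16590185, -0.02339458]), 'wrist_torque': array([ 0.02064573, -0.00900852,  0.01690732]), 'finger_force': 0.0, 'opening': 1.002698104018571} 0.0187
top [[0.011, -0.999, 0.032, 0.488], [-0.999, -0.012, -0.037, 0.21], [0.038, -0.031, -0.999, 0.923], [0.0, 0.0, 0.0, 1.0]]
side [[0.891, -0.248, 0.381, 0.194], [-0.454, -0.44, 0.775, -0.506], [-0.024, -0.863, -0.505, 0.499], [0.0, 0.0, 0.0, 1.0]]
```

View pics/top0.png

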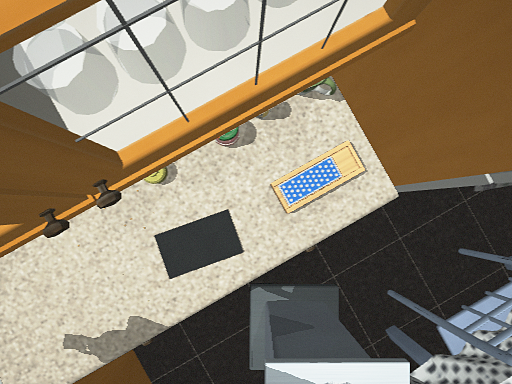

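View pics/side0.png

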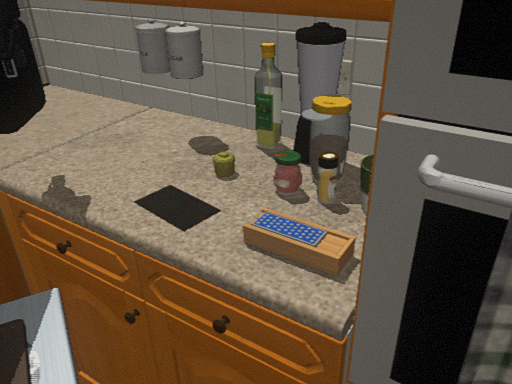

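The top view shows the blue plate at about (310,182) in the stand, with the bare floor and stop wall to its upper right and the open end facing lower left, towards the mat at (200,243). The jar's green lid is at (228,135), and a cabinet edge runs above it. The side view agrees: the jar stands behind the stand at (287,175).

```bash
python3 - <<'E'
from h import *
d0=np.load("pics/top0.npz"); p,dep=d0["p"],d0["d"]; hsv=cv2.cvtColor(p,cv2.COLOR_RGB2HSV)
def box(m,z,name):
    m=m.astype(np.uint8); m=cv2.morphologyEx(m,cv2.MORPH_CLOSE,np.ones((5,5)))
    c=max(cv2.findContours(m,0,2)[0],key=cv2.contourArea)[:,0]
    w=onplane("top",c,z)[:,:2]
    r=cv2.minAreaRect((w*1000).astype(np.float32)); b=cv2.boxPoints(r)
    e=b[1]-b[0],b[2]-b[1]; L=max(e,key=np.linalg.norm)
    print(name,"centre",np.round(r[0],1),"size",np.round(r[1],1),"yaw of long side",np.degrees(np.arctan2(L[1],L[0])).round(1),"\n",b.round(0).tolist(), len(c))
    return r
W=np.zeros(p.shape[:2],bool); W[100:300,140:385]=1
blue=W&(hsv[...,0]>100)&(hsv[...,0]<130)&(hsv[...,1]>100)
box(blue,.041,"plate")
S=np.zeros_like(W); S[130:220,262:372]=1
wood=S&(((hsv[...,0]>10)&(hsv[...,0]<25)&(hsv[...,1]>80))|blue)
cv2.imwrite("pics/wood.png",wood.astype(np.uint8)*255)
box(wood,.041,"stand")
M=np.zeros_like(W); M[200:290,145:255]=1
box(M&(p.max(2)<60),.003,"mat")
g=W&(hsv[...,0]>40)&(hsv[...,0]<90)&(hsv[...,1]>80); g[:,:205]=0; g[:,250:]=0; g[155:]=0
box(g,.086,"lid")
# heights along samples
i=ctrl.camera_info("top");K=np.array(i["K"]);T=np.linalg.inv(np.array(i["camera_from_world"]))
for px in [(228,136),(200,243),(310,182),(348,160),(285,205),(220,128),(260,105),(300,90),(180,130),(120,160),(380,150),(345,30),(200,160)]:
    z=dep[px[1],px[0]]; c=np.linalg.inv(K)@[px[0],px[1],1]*z; print(px,(T[:3,:3]@c+T[:3,3]).round(3))
E
```

```text
plate centre [543.2  70.6] size [ 43.8 121.2] yaw of long side -60.1 
 [[494.0, 112.0], [554.0, 7.0], [592.0, 29.0], [532.0, 134.0]] 117
stand centre [552.   54.1] size [ 73.8 191. ] yaw of long side -60.2 
 [[472.0, 119.0], [568.0, -47.0], [631.0, -10.0], [536.0, 155.0]] 181
mat centre [405.6 305. ] size [ 99.6 167.5] yaw of long side -69.7 
 [[330.0, 366.0], [388.0, 209.0], [481.0, 244.0], [423.0, 401.0]] 164
lid centre [628.5 238.7] size [14.3 42. ] yaw of long side -60.3 
 [[612.0, 253.0], [633.0, 217.0], [645.0, 224.0], [624.0, 260.0]] 29
(228, 136) [0.626 0.242 0.088]
(200, 243) [0.407 0.302 0.006]
(310, 182) [0.54  0.07  0.043]
(348, 160) [ 0.588 -0.012  0.037]
(285, 205) [0.491 0.122 0.035]
(220, 128) [0.583 0.239 0.411]
(260, 105) [0.612 0.191 0.41 ]
(300, 90) [0.634 0.14  0.401]
(180, 130) [0.568 0.278 0.475]
(120, 160) [0.534 0.338 0.484]
(380, 150) [ 0.614 -0.089  0.012]
(345, 30) [0.68  0.102 0.477]
(200, 160) [ 0.587  0.305 -0.001]
```

```bash
python3 - <<'E'
from h import *
st=ctrl.get_state()
for n in ("top","side"):
    d0=np.load(f"pics/{n}0.npz"); dep=d0["d"]; v,u=np.mgrid[0:384,0:512]
    i=ctrl.camera_info(n);K=np.array(i["K"]);T=np.linalg.inv(np.array(i["camera_from_world"]))
    c=np.stack([u.ravel(),v.ravel(),np.ones(u.size)]).astype(float); P=((T[:3,:3]@(np.linalg.inv(K)@c*dep.ravel()))+T[:3,3:]).T
    P=P[dep.ravel()>0]
    q=P[(P[:,2]>.1)&(P[:,2]<.7)&(P[:,0]>.3)&(P[:,0]<.9)&(P[:,1]>-.5)&(P[:,1]<.6)]
    for lo in np.arange(-.4,.6,.1):
        s=q[(q[:,1]>=lo)&(q[:,1]<lo+.1)]
        if len(s): k=s[np.argsort(s[:,0])[5]] if len(s)>5 else s[0]; print(n,lo.round(1),len(s),"nearest x",k.round(3))
    if n=="side":
        hsv=cv2.cvtColor(d0["p"],cv2.COLOR_RGB2HSV)
        m=((hsv[...,0]>40)&(hsv[...,0]<90)&(hsv[...,1]>80)).copy(); m[:145]=0;m[170:]=0;m[:,:270]=0;m[:,305:]=0
        ys,xs=np.nonzero(m); print("lid px",xs.min(),xs.max(),ys.min(),ys.max(), onplane("side",[[(xs.min()+xs.max())/2,158]],.086))
def rel(t):
    M=R.from_quat(st["tcp_rot"]).as_matrix(); return (M.T@(np.array(t)-st["eef_pos"])*100).round(2)
print(rel([.585,-.004,.10]))
E
```

```text
top -0.4 22 nearest x [ 0.535 -0.312  0.102]
top -0.2 5165 nearest x [ 0.524 -0.15   0.172]
top -0.1 17558 nearest x [ 0.592 -0.1    0.243]
top -0.0 3849 nearest x [0.658 0.099 0.4  ]
top 0.1 8194 nearest x [0.601 0.199 0.4  ]
top 0.2 13710 nearest x [0.543 0.297 0.4  ]
top 0.3 26307 nearest x [0.46  0.4   0.485]
top 0.4 6636 nearest x [0.427 0.499 0.403]
top 0.5 11 nearest x [0.425 0.503 0.4  ]
side -0.4 3698 nearest x [ 0.535 -0.313  0.113]
side -0.3 23266 nearest x [ 0.518 -0.234  0.283]
side -0.2 16301 nearest x [ 0.524 -0.15   0.149]
side -0.0 937 nearest x [0.658 0.097 0.394]
side 0.1 1288 nearest x [0.6   0.199 0.395]
side 0.2 2589 nearest x [0.543 0.296 0.395]
side 0.3 5279 nearest x [0.487 0.396 0.386]
side 0.4 2374 nearest x [0.431 0.498 0.382]
side 0.5 2265 nearest x [0.381 0.587 0.381]
lid px 275 304 147 165 [[0.64476051 0.23593037 0.086     ]]
[-56.66 -52.77  13.1 ]
```

```bash
python3 -c "
from h import *
print(np.array(ctrl.camera_info('wrist')['T_tool_cam']).round(3))"
python3 -m inch '[{"slide":[-15,-14,0],"turn":0.3,"grip":0},{"slide":[-15,-14,0],"turn":0.3,"grip":0},{"slide":[-15,-14,0],"turn":0.3,"grip":0},{"slide":[-15,-14,0],"turn":0.3,"grip":0},{"slide":[-35,-32.6,4],"turn":0.6,"grip":0},{"slide":[-35,-32.6,4],"turn":0.6,"grip":0},{"slide":[-35,-32.6,4],"turn":0.6,"grip":0},{"slide":[-35,-32.6,4],"turn":0.6,"grip":0},{"slide":[-35,-32.6,4],"turn":0.6,"grip":0},{"slide":[-35,-32.6,4],"turn":0.6,"grip":0}]'
```

```text
[[ 0.001 -0.947 -0.322  0.083]
 [ 1.     0.     0.001  0.   ]
 [-0.    -0.322  0.947 -0.142]
 [ 0.     0.     0.     1.   ]]
time: 1.1
eef_pos: [0.4286, 0.2446, 0.1904]
tcp_rot: [0.418, 0.909, -0.001, -0.0]
contact_force: [-0.2, -0.3, 0.4]
opening: 0.0
finger_force: 0.0
```

```bash
python3 -m inch '[{"slide":[-29,-4.3,4],"turn":0.187,"grip":0},{"slide":[-29,-4.3,4],"turn":0.187,"grip":0},{"slide":[-29,-4.3,4],"turn":0.187,"grip":0},{"slide":[-29,-4.3,4],"turn":0.187,"grip":0},{"slide":[-29,-4.3,4],"turn":0.187,"grip":0},{"slide":[-29,-4.3,4],"turn":0.187,"grip":0},{"slide":[-29,-4.3,4],"turn":0.187,"grip":0},{"slide":[-29,-4.3,4],"turn":0.187,"grip":0}]'
python3 - <<'E'
from h import *
st=ctrl.get_state(); p,d=ctrl.read_camera("wrist"); print(st["eef_pos"],st["tcp_rot"])
x=R.from_quat(st["tcp_rot"]).as_matrix()[:,0]; print("tool yaw",np.degrees(np.arctan2(x[1],x[0])))
np.savez("pics/w1.npz",p=p,d=d); cv2.imwrite("pics/w1.png",p[:,:,::-1])
E
```

```text
time: 1.9
eef_pos: [0.5842, -0.0012, 0.1504]
tcp_rot: [0.501, 0.866, -0.0, -0.001]
contact_force: [-0.5, 1.3, 0.2]
opening: -0.001
finger_force: 0.0
[ 0.5842115  -0.00119022  0.15035701] [ 5.00770954e-01  8.65579141e-01 -2.10587437e-04 -1.07579670e-03]
tool yaw 119.8978538851411
```

View pics/w1.png

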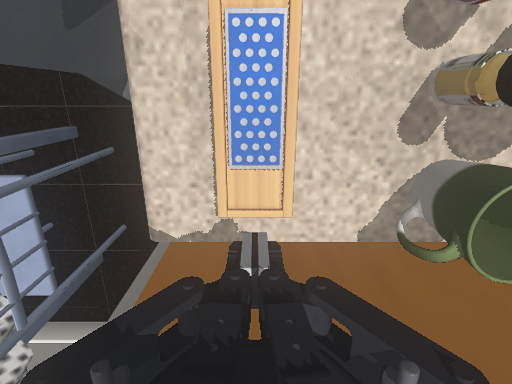

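The wrist picture shows the plate spanning (227–285, 8–169), bare floor from row 169 to the stop wall at about row 208, and the closed fingertips pointing towards (255,240). The axis looks well aligned.

```bash
python3 - <<'E'
from h import *
st=ctrl.get_state(); p=np.load("pics/w1.npz")["p"]
M=R.from_quat(st["tcp_rot"]).as_matrix()
hsv=cv2.cvtColor(p,cv2.COLOR_RGB2HSV)
print("col profile u=240:",[(v,p[v,240].tolist()) for v in range(160,222,3)])
print("row profile v=190:",[(u,p[190,u].tolist()) for u in list(range(212,232,2))+list(range(280,302,2))])
def t(px,z): return ((onplane("wrist",[px],z,st)[0]-st["eef_pos"])@M*100).round(2)
for n,px,z in [("plate rear",(256,169),.041),("plate front",(256,8.5),.041),("wall inner?",(256,208),.041),("stand rear end top",(256,216),.046),("rail L",(217,190),.041),("rail R",(294,190),.041),("plate L",(229,165),.041),("plate R",(284,165),.041)]: print(n,px,t(px,z))
# stand coordinates from top view
c=np.array([.552,.0541]); a=np.radians(119.8); s=np.array([np.cos(a),np.sin(a)])
print("tcp in stand", (st["eef_pos"][:2]-c)@s, (st["eef_pos"][:2]-c)@[-s[1],s[0]])
E
```

```text
col profile u=240: [(160, [198, 194, 196]), (163, [82, 118, 194]), (166, [204, 201, 203]), (169, [138, 109, 82]), (172, [228, 188, 137]), (175, [228, 186, 137]), (178, [229, 187, 136]), (181, [229, 188, 137]), (184, [230, 187, 137]), (187, [230, 188, 136]), (190, [230, 188, 136]), (193, [230, 189, 136]), (196, [229, 190, 136]), (199, [230, 189, 136]), (202, [230, 188, 137]), (205, [222, 177, 129]), (208, [197, 154, 114]), (211, [235, 196, 142]), (214, [235, 197, 143]), (217, [195, 169, 144]), (220, [204, 187, 168])]
row profile v=190: [(212, [198, 183, 164]), (214, [137, 125, 112]), (216, [124, 105, 87]), (218, [230, 188, 138]), (220, [232, 192, 138]), (222, [233, 193, 140]), (224, [235, 194, 141]), (226, [194, 151, 111]), (228, [235, 195, 141]), (230, [234, 196, 142]), (280, [221, 176, 128]), (282, [148, 119, 90]), (284, [221, 174, 127]), (286, [231, 190, 137]), (288, [233, 192, 141]), (290, [234, 194, 141]), (292, [230, 189, 136]), (294, [204, 187, 170]), (296, [199, 181, 163]), (298, [192, 175, 158]), (300, [187, 168, 153])]
plate rear (256, 169) [ 1.72  0.18 10.97]
plate front (256, 8.5) [14.65  0.15 10.98]
wall inner? (256, 208) [-2.2   0.19 10.96]
stand rear end top (256, 216) [-2.82  0.19 10.46]
rail L (217, 190) [-0.35 -3.54 10.97]
rail R (294, 190) [-0.34  3.81 10.96]
plate L (229, 165) [ 2.1  -2.32 10.97]
plate R (284, 165) [ 2.11  2.77 10.96]
tcp in stand -0.06297683731732391 -0.0006811984486992705
```

```bash
python3 -m inch '[{"slide":[-0.2,0.1,4],"grip":0},{"slide":[-0.2,0.1,8],"grip":0},{"slide":[-0.2,0.1,9.5],"grip":0},{"slide":[-0.2,0.1,10.3],"grip":0},{"slide":[-0.2,0.1,10.8],"grip":0},{"slide":[-0.2,0.1,11.2],"grip":0},{"slide":[-0.2,0.1,11.2],"grip":0},{"slide":[-0.2,0.1,11.2],"grip":0}]' 20
```

```text
$[0]: bad value
```

```bash
python3 -m inch '[{"slide":[-0.2,0.1,4],"turn":0,"grip":0},{"slide":[-0.2,0.1,8],"turn":0,"grip":0},{"slide":[-0.2,0.1,9.5],"turn":0,"grip":0},{"slide":[-0.2,0.1,10.3],"turn":0,"grip":0},{"slide":[-0.2,0.1,10.8],"turn":0,"grip":0},{"slide":[-0.2,0.1,11.2],"turn":0,"grip":0},{"slide":[-0.2,0.1,11.2],"turn":0,"grip":0},{"slide":[-0.2,0.1,11.2],"turn":0,"grip":0}]' 20
```

```text
time: 2.75
eef_pos: [0.5873, -0.0018, 0.0406]
tcp_rot: [0.5, 0.866, 0.0, 0.001]
contact_force: [-0.6, 0.0, 0.6]
opening: -0.001
finger_force: 0.0
```

```bash
python3 -m inch '[{"slide":[0,0,0.22],"turn":0,"grip":0},{"slide":[0,0,0.22],"turn":0,"grip":0},{"slide":[0.5,0,0.22],"turn":0,"grip":0},{"slide":[1,0,0.22],"turn":0,"grip":0},{"slide":[1.6,0,0.22],"turn":0,"grip":0},{"slide":[2.2,0,0.22],"turn":0,"grip":0},{"slide":[2.8,0,0.22],"turn":0,"grip":0},{"slide":[3.4,0,0.22],"turn":0,"grip":0},{"slide":[4,0,0.22],"turn":0,"grip":0},{"slide":[4.6,0,0.22],"turn":0,"grip":0},{"slide":[5.2,0,0.22],"turn":0,"grip":0},{"slide":[5.6,0,0.22],"turn":0,"grip":0},{"slide":[6,0,0.22],"turn":0,"grip":0},{"slide":[6,0,0.22],"turn":0,"grip":0},{"slide":[6,0,0.22],"turn":0,"grip":0}]'
cat > look.py <<'E'
from h import *
import sys
st=ctrl.get_state(); p,d=ctrl.read_camera("wrist"); q,_=ctrl.read_camera("top")
cv2.imwrite(f"pics/{sys.argv[1]}.png",np.hstack([p,q[100:300,190:390].repeat(2,0)[:384].repeat(2,1)[:,:288]])[:,:,::-1])
np.savez(f"pics/{sys.argv[1]}.npz",p=p,q=q)
hsv=cv2.cvtColor(q,cv2.COLOR_RGB2HSV); b=((hsv[...,0]>100)&(hsv[...,0]<130)&(hsv[...,1]>100)).astype(np.uint8); b[:100]=0;b[280:]=0;b[:,:150]=0;b[:,385:]=0
b=cv2.morphologyEx(b,cv2.MORPH_CLOSE,np.ones((5,5)))
c=max(cv2.findContours(b,0,2)[0],key=cv2.contourArea)[:,0]; w=onplane("top",c,.041)[:,:2]
a=np.radians(119.8); s=np.array([np.cos(a),np.sin(a)]); e=(w-[.552,.0541])@np.c_[s,[-s[1],s[0]]]*1000
print("blue in stand frame x",e[:,0].min().round(1),e[:,0].max().round(1),"y",e[:,1].min().round(1),e[:,1].max().round(1))
print("tcp in stand",((st["eef_pos"][:2]-[.552,.0541])@np.c_[s,[-s[1],s[0]]]*1000).round(1),st["eef_pos"].round(4))
E
python3 look.py w2
```

```text
time: 4.25
eef_pos: [0.556, 0.0505, 0.0369]
tcp_rot: [0.5, 0.866, -0.0, -0.0]
contact_force: [0.2, 0.3, -0.4]
opening: -0.0
finger_force: 0.0
blue in stand frame x 11.9 132.0 y -22.0 22.4
tcp in stand [-5.1 -1.7] [0.556  0.0505 0.0369]
```

View pics/w2.png

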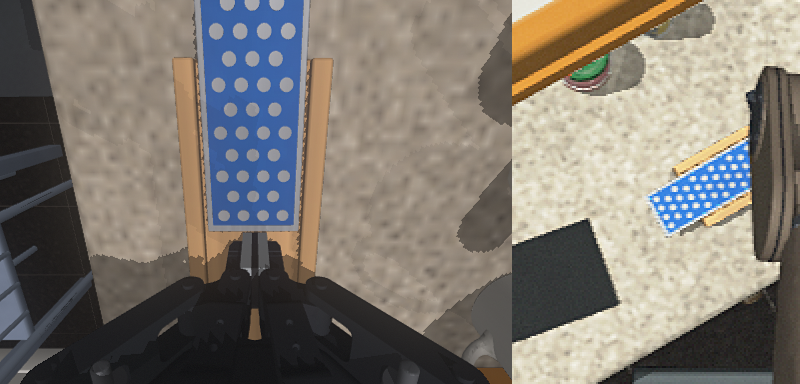

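The plate has slid along the channel and its front now sticks out about 41 mm (wrist view: rear edge at row 230, rails ending at row 60). It has stayed flat and straight. I'll push it another 11 mm.

```bash
python3 -m inch '[{"slide":[0.4,0,0],"turn":0,"grip":0},{"slide":[0.8,0,0],"turn":0,"grip":0},{"slide":[1.1,0,0],"turn":0,"grip":0},{"slide":[1.1,0,0],"turn":0,"grip":0},{"slide":[1.1,0,0],"turn":0,"grip":0},{"slide":[0.5,0,0],"turn":0,"grip":0},{"slide":[0.5,0,-3],"turn":0,"grip":0},{"slide":[0.5,0,-7],"turn":0,"grip":0},{"slide":[5,0,-7],"turn":0,"grip":8.5},{"slide":[10,0,-7],"turn":0,"grip":8.5},{"slide":[10,0,-7],"turn":0,"grip":8.5},{"slide":[10,0,-7],"turn":0,"grip":8.5},{"slide":[10,0,-7],"turn":0,"grip":8.5}]'
python3 look.py w3
```

```text
time: 5.65
eef_pos: [0.5071, 0.1363, 0.1073]
tcp_rot: [0.5, 0.866, 0.0, 0.0]
contact_force: [0.2, 0.8, -0.1]
opening: 0.843
finger_force: 0.0
blue in stand frame x 138.5 142.4 y -20.6 -12.2
tcp in stand [93.6 -1.8] [0.5071 0.1363 0.1073]
```

View pics/w3.png

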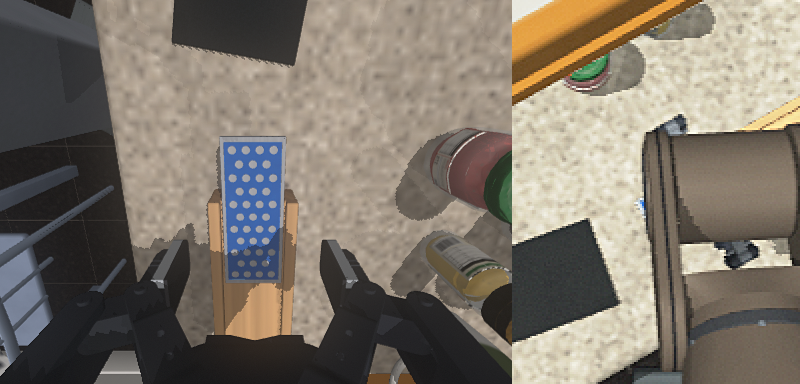

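The wrist view shows the plate front at row 137, the rail ends at about row 192 and the plate centred near column 253. The open fingers straddle it and the jar is clear on the right.

```bash
python3 - <<'E'
from h import *
st=ctrl.get_state(); M=R.from_quat(st["tcp_rot"]).as_matrix(); p=np.load("pics/w3.npz")["p"]
print("v@253",[(v,p[v,260].tolist()) for v in range(130,144,2)]); print("v@214",[(v,p[v,214].tolist()) for v in range(186,202,2)]); print("u@170",[(u,p[170,u].tolist()) for u in list(range(214,230,2))+list(range(278,292,2))])
def t(px,z): return ((onplane("wrist",[px],z,st)[0]-st["eef_pos"])@M*100).round(2)
for n,px in [("front",(253,137)),("railL end",(213,191)),("railR end",(293,191)),("plate L",(220.5,170)),("plate R",(285,170)),("rear",(253,281))]: print(n,t(px,.041))
E
```

```text
v@253 [(130, [163, 150, 136]), (132, [165, 152, 139]), (134, [170, 155, 142]), (136, [80, 80, 83]), (138, [161, 161, 164]), (140, [163, 161, 163]), (142, [80, 111, 164])]
v@214 [(186, [150, 138, 124]), (188, [156, 144, 131]), (190, [106, 89, 74]), (192, [101, 83, 68]), (194, [109, 88, 72]), (196, [111, 91, 73]), (198, [112, 90, 74]), (200, [110, 89, 72])]
u@170 [(214, [172, 157, 143]), (216, [115, 106, 98]), (218, [107, 99, 92]), (220, [97, 93, 90]), (222, [165, 165, 166]), (224, [101, 119, 150]), (226, [67, 102, 168]), (228, [67, 103, 168]), (278, [66, 103, 167]), (280, [69, 102, 166]), (282, [165, 162, 164]), (284, [156, 155, 160]), (286, [171, 159, 144]), (288, [166, 153, 139]), (290, [160, 147, 134])]
front [ 5.3  -0.07  6.61]
railL end [ 1.06 -3.24  6.61]
railR end [1.07 3.08 6.61]
plate L [ 2.77 -2.58  6.61]
plate R [2.78 2.39 6.61]
rear [-7.39 -0.08  6.62]
```

```bash
python3 -m inch '[{"slide":[2.3,-0.08,0],"turn":0,"grip":8.5},{"slide":[2.3,-0.08,4],"turn":0,"grip":8.5},{"slide":[2.3,-0.08,6.5],"turn":0,"grip":8.5},{"slide":[2.3,-0.08,7.4],"turn":0,"grip":8.5},{"slide":[2.3,-0.08,7.4],"turn":0,"grip":8.5},{"slide":[2.3,-0.08,7.4],"turn":0,"grip":8.5},{"slide":[2.3,-0.08,7.4],"turn":0,"grip":8.5}]'
```

```text
time: 6.45
eef_pos: [0.4958, 0.1563, 0.0348]
tcp_rot: [0.5, 0.866, 0.001, 0.001]
contact_force: [-0.6, 0.0, -0.1]
opening: 0.996
finger_force: 0.0
```

```bash
python3 -m inch '[{"slide":[0,0,0.25],"turn":0,"grip":8.5},{"slide":[0,0,0.25],"turn":0,"grip":8.5},{"slide":[0,0,0.25],"turn":0,"grip":5.6},{"slide":[0,0,0.25],"turn":0,"grip":5.6},{"slide":[0,0,0.25],"turn":0,"grip":4.6},{"slide":[0,0,0.25],"turn":0,"grip":4.6},{"slide":[0,0,0.25],"turn":0,"grip":4},{"slide":[0,0,0.25],"turn":0,"grip":4},{"slide":[0,0,0.25],"turn":0,"grip":4},{"slide":[0,0,0.25],"turn":0,"grip":4}]' 50
python3 look.py w4
```

```text
time: 7.45
eef_pos: [0.4942, 0.1565, 0.0309]
tcp_rot: [0.5, 0.866, 0.0, -0.0]
contact_force: [-1.9, 0.3, 5.0]
opening: 0.562
finger_force: 51.1
blue in stand frame x 21.4 37.5 y -22.0 -17.5
tcp in stand [117.6  -0.7] [0.4942 0.1565 0.0309]
```

View pics/w4.png

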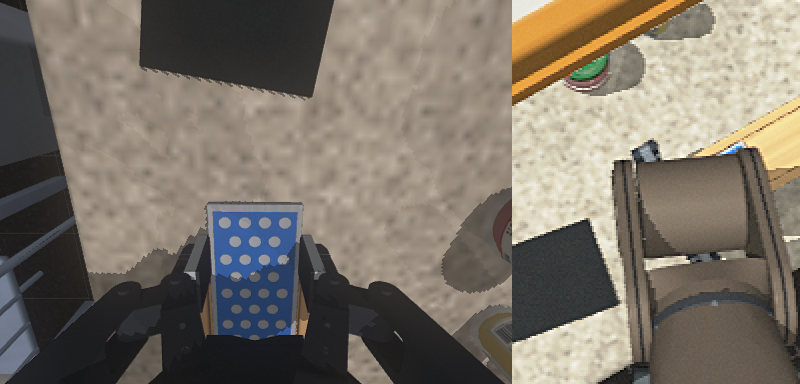

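The plate's end sits between the pads (fingers at columns 195 and 310, plate front at row 204) and the grip force is 51 N. Next is the lift.

```bash
python3 -m inch '[{"slide":[0,0,-0.5],"turn":0,"grip":4},{"slide":[0,0,-1.2],"turn":0,"grip":4},{"slide":[0,0,-2],"turn":0,"grip":4},{"slide":[0,0,-3],"turn":0,"grip":4},{"slide":[0,0,-4],"turn":0,"grip":4},{"slide":[0,0,-5],"turn":0,"grip":4},{"slide":[0,0,-6],"turn":0,"grip":4},{"slide":[0,0,-6],"turn":0,"grip":4},{"slide":[0,0,-6],"turn":0,"grip":4},{"slide":[0,0,-6],"turn":0,"grip":4}]' 60
python3 - <<'E'
from h import *
st=ctrl.get_state(); p,d=ctrl.read_camera("wrist"); q,sd=ctrl.read_camera("side")
cv2.imwrite("pics/w5.png",np.hstack([p[150:,140:370],cv2.resize(q[130:300,150:360],None,fx=2.7,fy=2.7)[:234]] )[:,:,::-1])
M=R.from_quat(st["tcp_rot"]).as_matrix(); print(M.round(4).tolist(),st["eef_pos"])
i=ctrl.camera_info("side");K=np.array(i["K"]);T=np.linalg.inv(np.array(i["camera_from_world"]))
for n,img,dep,Tm in (("side",q,sd,T),("wrist",p,d,np.array(ctrl.camera_info("wrist")["T_tool_cam"]))):
    Kn=np.array(ctrl.camera_info(n)["K"]); h=cv2.cvtColor(img,cv2.COLOR_RGB2HSV); m=(h[...,0]>100)&(h[...,0]<130)&(h[...,1]>110)&(dep>0)
    if n=="side": m[:130]=0;m[300:]=0;m[:,:150]=0;m[:,365:]=0
    else: m[:150]=0;m[:,:190]=0;m[:,320:]=0
    v,u=np.nonzero(m); X=(Tm[:3,:3]@(np.linalg.inv(Kn)@np.stack([u,v,np.ones(len(u))])*dep[m])+Tm[:3,3:]).T
    if n=="side": X=(X-st["eef_pos"])@M
    A=np.c_[X[:,:2],np.ones(len(X))]; c=np.linalg.lstsq(A,X[:,2],rcond=None)[0]
    k=abs(A@c-X[:,2])<.004; c=np.linalg.lstsq(A[k],X[k,2],rcond=None)[0]
    print(n,len(u),"tool z = %.4f x + %.4f y + %.4f"%tuple(c),"x",X[k,0].min().round(4),X[k,0].max().round(4),"y",X[k,1].min().round(4),X[k,1].max().round(4))
E
```

```text
time: 8.55
eef_pos: [0.4937, 0.1563, 0.0901]
tcp_rot: [0.5, 0.866, -0.0, -0.0]
contact_force: [0.2, -0.0, -1.4]
opening: 0.56
finger_force: 61.8
[[-0.5004, 0.8658, -0.0011], [0.8658, 0.5004, -0.0001], [0.0004, -0.001, -1.0]] [0.49367209 0.15632789 0.09010465]
side 457 tool z = -0.0009 x + 0.0043 y + -0.0092 x -0.0966 0.024 y -0.0223 0.0242
wrist 7071 tool z = -0.0025 x + -0.0003 y + -0.0094 x -0.0596 0.0259 y -0.0216 0.0224
```

View pics/w5.png

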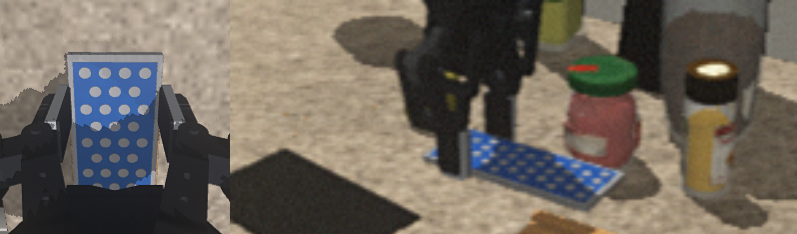

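The side view shows the plate held flat in the fingers, clear of the stand. The depth fit agrees: tilt is under 0.005, the plate centre is at tool x = −36 mm and its underside is about 4 mm above the TCP. I'll carry it over the mat.

```bash
python3 -m inch '[{"slide":[3,0,0],"turn":0,"grip":4},{"slide":[6,0.1,0],"turn":0.05,"grip":4},{"slide":[9,0.2,0],"turn":0.09,"grip":4},{"slide":[12,0.3,0],"turn":0.13,"grip":4},{"slide":[15,0.4,0],"turn":0.166,"grip":4},{"slide":[18,0.4,0],"turn":0.166,"grip":4},{"slide":[20,0.4,0],"turn":0.166,"grip":4},{"slide":[20.8,0.4,1],"turn":0.166,"grip":4},{"slide":[20.8,0.4,3],"turn":0.166,"grip":4},{"slide":[20.8,0.4,5],"turn":0.166,"grip":4},{"slide":[20.8,0.4,6],"turn":0.166,"grip":4},{"slide":[20.8,0.4,7],"turn":0.166,"grip":4},{"slide":[20.8,0.4,7],"turn":0.166,"grip":4},{"slide":[20.8,0.4,7],"turn":0.166,"grip":4},{"slide":[20.8,0.4,7],"turn":0.166,"grip":4}]'
python3 - <<'E'
from h import *
st=ctrl.get_state(); p,_=ctrl.read_camera("wrist"); q,_=ctrl.read_camera("side"); print(st["eef_pos"])
x=R.from_quat(st["tcp_rot"]).as_matrix()[:,0]; print("yaw",np.degrees(np.arctan2(x[1],x[0])))
cv2.imwrite("pics/w6.png",np.hstack([p,cv2.resize(q[120:280,100:244],(288,320)),][:1]+[cv2.copyMakeBorder(cv2.resize(q[120:280,100:244],(288,320)),0,64,0,0,0)])[:,:,::-1])
E
```

```text
time: 10.15
eef_pos: [0.3944, 0.3388, 0.0215]
tcp_rot: [0.57, 0.822, 0.001, 0.0]
contact_force: [-0.3, -0.2, -0.8]
opening: 0.56
finger_force: 62.0
[0.39439443 0.33878301 0.02151917]
yaw 110.50056693167517
```

View pics/w6.png

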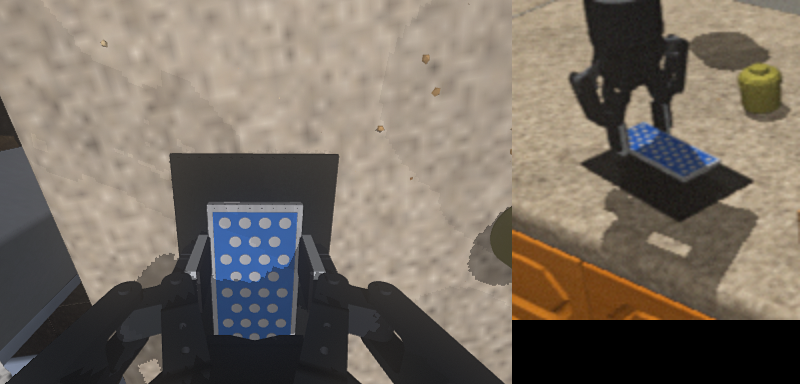

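The plate is centred over the mat and parallel to it: the mat edges are at columns 170 and 338, with the plate between 207 and 302. I'll lower it slowly.

```bash
python3 -m inch '[{"slide":[0,0,0.6],"turn":0,"grip":4},{"slide":[0,0,1.1],"turn":0,"grip":4},{"slide":[0,0,1.5],"turn":0,"grip":4},{"slide":[0,0,1.8],"turn":0,"grip":4},{"slide":[0,0,1.8],"turn":0,"grip":4},{"slide":[0,0,1.8],"turn":0,"grip":4}]'
python3 -m inch '[{"slide":[0,0,0.15],"turn":0,"grip":4},{"slide":[0,0,0.15],"turn":0,"grip":4},{"slide":[0,0,0.15],"turn":0,"grip":4}]'
```

```text
time: 10.85
eef_pos: [0.3935, 0.3385, 0.0025]
tcp_rot: [0.57, 0.822, -0.0, -0.0]
contact_force: [0.6, 0.2, -1.0]
opening: 0.557
finger_force: 62.0
time: 11.15
eef_pos: [0.3936, 0.3385, 0.0012]
tcp_rot: [0.57, 0.822, 0.0, 0.0]
contact_force: [0.4, 0.9, -1.2]
opening: 0.561
finger_force: 62.0
```

```bash
python3 -m inch '[{"slide":[0,0,0.1],"turn":0,"grip":4},{"slide":[0,0,0.1],"turn":0,"grip":4},{"slide":[0,0,0.1],"turn":0,"grip":4}]'
python3 -m inch '[{"slide":[0,0,0],"turn":0,"grip":5.4},{"slide":[0,0,0],"turn":0,"grip":5.4},{"slide":[0,0,0],"turn":0,"grip":6},{"slide":[0,0,0],"turn":0,"grip":6.5},{"slide":[0,0,-0.2],"turn":0,"grip":7},{"slide":[0,0,-0.5],"turn":0,"grip":7},{"slide":[0,0,-2],"turn":0,"grip":7},{"slide":[0,0,-5],"turn":0,"grip":7},{"slide":[0,0,-9],"turn":0,"grip":7},{"slide":[6,0,-13],"turn":0,"grip":7},{"slide":[10,0,-13],"turn":0,"grip":7},{"slide":[14,0,-13],"turn":0,"grip":7},{"slide":[18,0,-13],"turn":0,"grip":7},{"slide":[18,0,-13],"turn":0,"grip":7},{"slide":[18,0,-13],"turn":0,"grip":7}]'
python3 - <<'E'
from h import *
q,sd=ctrl.read_camera("side"); t,td=ctrl.read_camera("top")
cv2.imwrite("pics/w7.png",np.hstack([q[100:300,100:300],t[130:330,130:330]])[:,:,::-1].repeat(2,0).repeat(2,1)[:,:800])
for n,img,dep in (("side",q,sd),("top",t,td)):
    i=ctrl.camera_info(n);K=np.array(i["K"]);T=np.linalg.inv(np.array(i["camera_from_world"]))
    h=cv2.cvtColor(img,cv2.COLOR_RGB2HSV); m=((h[...,0]>100)&(h[...,0]<130)&(h[...,1]>100)).astype(np.uint8); m[:100]=0;m[300:]=0;m[:,:100]=0;m[:,300:]=0
    m=cv2.morphologyEx(m,cv2.MORPH_CLOSE,np.ones((5,5))); c=max(cv2.findContours(m,0,2)[0],key=cv2.contourArea)[:,0]
    r=cv2.minAreaRect((onplane(n,c,.008)[:,:2]*1000).astype(np.float32)); print(n,r)
    v,u=np.nonzero(m); X=(T[:3,:3]@(np.linalg.inv(K)@np.stack([u,v,np.ones(len(u))])*dep[v,u])+T[:3,3:]).T; A=np.c_[X[:,:2]-X[:,:2].mean(0),np.ones(len(X))]; print("plane",np.linalg.lstsq(A,X[:,2],rcond=None)[0].round(4))
E
```

```text
time: 11.45
eef_pos: [0.3938, 0.3386, 0.0006]
tcp_rot: [0.57, 0.822, 0.0, 0.0]
contact_force: [-0.1, -0.6, 2.8]
opening: 0.556
finger_force: 64.2
time: 12.95
eef_pos: [0.33, 0.5077, 0.131]
tcp_rot: [0.569, 0.822, 0.0, 0.0]
contact_force: [0.0, -0.3, 0.6]
opening: 0.822
finger_force: 0.0
side ((406.14715576171875, 305.2321472167969), (43.719642639160156, 121.60517120361328), 20.261133193969727)
plane [-0.5336 -0.3194  0.0089]
top ((403.7323303222656, 304.3543395996094), (47.67430114746094, 120.95935821533203), 20.35641860961914)
plane [1.8535 0.3764 0.0141]
```

View pics/w7.png

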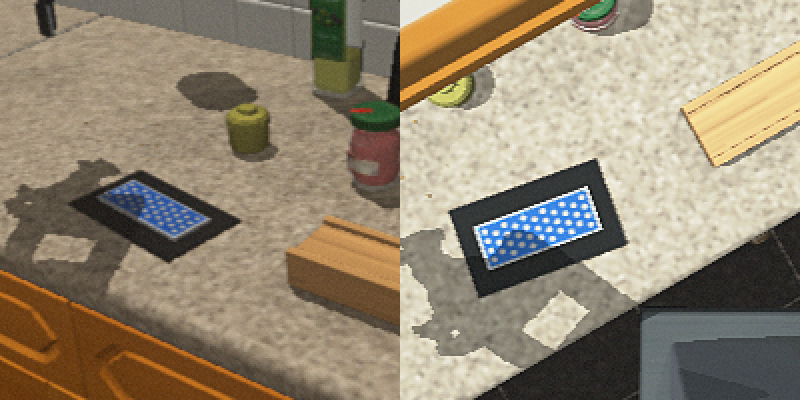

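Both views show the plate flat on the mat, centred within about 2 mm, blue face up and lengthwise. The jar is undisturbed and the gripper is clear.

```bash
python3 -c "
from plant import ctrl
print(ctrl.sign_off())"
```

```text
the job is handed in; nothing more can be done
None
```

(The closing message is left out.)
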